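Hang the coil carrier on the lathe's drying rail

ROBOT

A 7-joint arm with a two-finger parallel gripper is mounted at the origin on the work surface. World frame = base frame: x ahead of the robot, y to its left, z up, the work surface at z = 0. Lengths are in m, angles in rad, forces in N, time in s.
With the tool pointing down it reaches from about 0.425 to 0.825 m from the base axis. Payload 3.6 kg.
Tool frame: the origin (TCP) lies on the centre line of the jaws, within the pads' length; the fingertips stand 19 mm ahead of it and the grasp point (between the pads) is the TCP; z points along the fingers, y is the direction in which the jaws open and shut (so a half turn about z gives the same grasp; the last joint's range is limited). The gripper opens to 93 mm and grips with 3 to 60 N. Pads are 15 mm wide; open, the fingers measure 128 mm over their backs; the gripper's body (75 mm by 188 mm) begins 65 mm behind the grasp point.
Start: joints at [-1.185, 0.615, -0.013, 1.423, 0.008, 1.103, -0.04], TCP at [0.26, 0.596, 0.238] pointing down, gripper open.
Joint ranges: [-3.12, 3.12], [-0.3, 2.06], [-1.34, 1.32], [0.26, 2.42], [-1.36, 4.5], [0.01, 1.98], [-2.84, 2.84]. Speed limits (rad/s): [2.79, 2.79, 3.14, 3.14, 3.14, 3.14, 3.14].

INTERFACE

Orientations are given as a unit quaternion [x, y, z, w].
In Python, from rig import manip, camera, camera_model gives the robot as it stands. The module is installed in compiled form; this text tells all that it offers.
- The arm moves only by the tool play_rows, never from a script. Its argument "moves" is a list of rows, each an object of numbers: "dx", "dy", "dz": the shift along the tool's x, y, z in m; "ax", "ay", "az": the turn, a rotation vector about the tool's x, y, z in degrees. A call has 1 to 12 rows; each row shifts and turns the commanded pose from where the row before left it, along the tool's axes as they then stand; what a row does not reach is not made up. A row lasts 1/12 s, in which the tool goes at most 41.7 mm and 7.16 degrees, less where a joint would pass 70% of its speed; a pose out of reach is approached as far as the arm can. A call is refused whole if a number of a shift passes 0.0417 or a number of a turn 7.16, either way. A call with a gripper value outside its range is refused whole. "claw" is the gripper's target within -1 to 1 (shut at 1, half-way at 0, fully open at -1), set as the call begins (left out, the last holds). The fingers move at their own pace and stop on an object; "grip_force" is the grip in N (left out, the last holds). Time passes only in rows, so rows that do not move let the fingers close. It gives the time, the measured TCP pose, the force and the opening at its end, in the units of the state.
- manip.read_state(): the state, without advancing time (a new reading comes with each control period).
- camera(name): name is "side" or "top" or "wrist"; returns the picture (420x560x3 uint8, red, green, blue); there is no depth.
- camera_model(name): a dict with "vfov" (degrees; the focal length in pixels is half the picture's height over the tangent of half this angle, whatever the lens; pixels are square), "cx", "cy" (the principal point, pixels), "distortion" ([k1, k2, p1, p2, k3] as OpenCV has them; the pictures are not rectified), "camera_from_world" (4x4, takes a point from world to camera coordinates); the wrist camera has in their place "tool_from_camera" (4x4, takes a point from camera to tool coordinates, whose origin is the TCP and whose axes are the flange's). Camera axes: x right, y down, z forward; pixel columns grow to the right and rows downward; lengths in m; the calibration is good to about 2 mm. A picture is of the moment at which its call begins: read the wrist's pose just before it. camera_model takes no time and is no camera call.
- manip.job_done(): hands the job in, once; it reports no verdict.
The state is a dict: "t": time; "joints": joint angles; "joint_vel": joint speeds; "joint_torque": joint torques, N m; "position": TCP position; "eef_rot": TCP orientation; "contact_force": force on the tool from outside, world axes, zero at the start; "wrist_torque": the same for the moment, N m; "gripper_width": opening from 0.0 (shut) to 1.0 (fully open).
Only numpy, scipy, OpenCV 4.12 (cv2) and the standard library are available. Lean on these libraries where they do the work, as an engineer would, in place of code of your own. Each camera call takes 0.05 s, during which the arm holds its last target. There are 200 camera calls.

TASK

The cutterhead coil on its hook carrier is finished: slide the leaning vise's jaw open, lift the carrier out, and hook it over the rail on the half away from the pointer. Then slide it along the rail, staying hooked, until it hangs in line with the pointer, and let go.

Things in the scene. Friction and masses are not known exactly. Their poses are not given: they have to be found in the camera images.
- carrier: Coil carrier, rigid, 0.45 kg, 182 mm tall. Origin: centre of underside; z up its height, x its thickness, y its width. Two black flanges 64 x 64 mm (z 0-6 and 50-56 mm) on a copper core 44 mm across; above, a steel C-hook 24 mm thick, top at z 135; wooden handle bar 14 mm thick (x), 100 mm long (y), z 152-182. Starts in the vise leaning 30 deg from vertical, top towards the robot
- seat (a point): point on the carrier at (0, 0, 108) mm, on the rail's centre line when it hangs. The C-hook's mouth opens to the carrier's +y between z 56 and 107 mm; its back leg is at y -32 to -20 mm; an inverted-V saddle (y -20 to +20 mm, lowest edge z 107) sits down on the rail
- handle (a point): point on the carrier at (0, 0, 168) mm: centre of the handle bar. Pinch it across its 14 mm thickness, the tool along the carrier's z (tilted 30 deg while it stands in the vise)
- vise: Leaning vise, a fixed inclined steel bed on a green stand 170 x 110 mm. Origin at table height below the nest. In its frame the bed climbs at 30 deg towards +x (away from the robot). The carrier's lower flange stands on the bed between side cheeks 14 mm high and against a fixed jaw 52 mm high on the robot's side; lift the carrier out along its own z by 60 mm or more
- nest (a point): point on the vise, 55 mm above its origin: where the centre of the carrier's underside starts
- jaw (a joint): sliding jaw, m: 0 is shut (its lip reaches over the carrier's lower flange and blocks lifting), 0.045 fully open. It moves up the bed, away from the fixed jaw, along (cos 30, 0, sin 30) of the vise's frame; it takes about 6 N and stays where left
- jaw_tab (a point): point on the jaw's upright steel tab, 15 mm below its top: the tab is 14 mm thick along the slide, 40 mm wide across it (vise y), stands 50 mm proud of the slide and leans like the carrier; it moves with the jaw
- rail: The fixed horizontal round steel rail, 14 mm diameter, 420 mm long along its y axis, centre line 170 mm above the table, on two green posts 182 mm tall at y -210 and +210 mm with feet 100 x 50 mm. Origin at table height under its middle, which a thin brass band marks. The pointer stands on its +y half
- pointer: fixed brass pointer, 170 mm tall, foot 44 x 44 mm, standing 90 mm beyond the rail (rail +x); x and y axes as the rail's
- mark (a point): the pointer's tip, 56 mm beyond the rail's centre line, 165 mm above the table; its y along the rail is the mark. Axes as the rail's
- counterweight: bystander: brass counterweight, 60 mm diameter, 50 mm high, loose; origin centre of its underside
- porcelain_knob: bystander: white porcelain knob, 48 mm diameter, 46 mm high, loose; origin centre of its underside
- pilot_lamp: bystander: green glass pilot lamp in a steel socket, 48 mm diameter, 44 mm high, loose; origin centre of its underside
- wax_tin: bystander: aluminium tin, 60 mm diameter, 45 mm high, loose; origin centre of its underside
- spare_former: bystander: a look-alike: coil former with square flanges and no hook, 64 x 64 x 56 mm, standing loose on the ledge; not part of the job; origin centre of its underside

How it is judged:
On the way, in this order (a step that is already met when the one before it is completed fails the run):
1. the vise's jaw is slid open by at least 25 mm with the carrier still in its nest (value of joint jaw above 0.025 m and distance between carrier and nest below 0.03 m), for 0.2 s.
2. the carrier is lifted out of the vise, its underside at least 90 mm from the nest (distance between carrier and nest above 0.09 m), for 0.1 s.
3. the carrier is hooked and resting on the rail, upright, on the half without the pointer (at least 30 mm short of the brass band at the rail's middle) (x of seat in the frame of rail between -0.008 and 0.008 m and z of seat in the frame of rail between 0.162 and 0.178 m and angle between carrier's own z axis and vertical below 0.15 rad and angle between the x axis of carrier and the y axis of rail, either way round below 0.2 rad and y of seat in the frame of rail between -0.2 and -0.03 m and contact force between carrier and rail above 0.5 N), for 0.2 s.
At the end, for the whole second after the job is handed in: The carrier hangs at rest from the rail, let go, its saddle seated on the bar (within 8 mm), upright within 8 degrees and its thickness along the rail within 11 degrees, with its hook centre within 8 mm of the pointer's tip measured along the rail; the vise's jaw is still open by at least 25 mm (x of seat in the frame of rail between -0.008 and 0.008 m and z of seat in the frame of rail between 0.162 and 0.178 m and angle between carrier's own z axis and vertical below 0.15 rad and angle between the x axis of carrier and the y axis of rail, either way round below 0.2 rad and y of seat in the frame of mark between -0.008 and 0.008 m and contact force between carrier and rail above 1 N and linear speed of carrier below 0.02 m/s and value of joint jaw above 0.025 m); the robot touches nothing.
It fails at once if the carrier is at or above the rail's pointer half (over 10 mm past the brass band) with its seat over 12 mm off the rail's line: slide it there hooked, do not carry it (y of seat in the frame of rail above 0.01 m and x of seat in the frame of rail between -0.08 and 0.15 m and (z of seat in the frame of rail above 0.182 m or z of seat in the frame of rail below 0.158 m or x of seat in the frame of rail above 0.012 m or x of seat in the frame of rail below -0.012 m)).
It fails at once if the carrier is pressed or knocked against the rail with more than 40 N (contact force between carrier and rail above 40 N).
It fails at once if a bystander (counterweight, porcelain knob, pilot lamp, tin or spare former) is moved by more than 15 mm (distance of any of counterweight, porcelain_knob, pilot_lamp, wax_tin, spare_former from where it was at the start of the episode above 0.015 m).
It also fails if it takes over 58 s, if anything falls off the work surface, if the arm or the gripper's body presses on something with over 40 N, if the wrist force passes 120 N, or if a joint passes its speed limit or range.

## Working session

There is one attempt and no reset: what is moved stays moved. The work goes in short steps, Python scripts to look and compute and a tool call to move; the robot and the scene stay as the last step left them, time stands still between calls to the robot, and variables do not carry over. Pictures are saved under pics/ and viewed, about 8 in all and at most 12, crops included, and the job is handed in when it is done.

Besides the shell and the picture viewer there is one more tool, called after "Call:" by a JSON object that holds its "api" and its "payload". play_rows: Moves the arm, as the interface text tells. Its arguments: {"type":"object","properties":{"moves":{"type":"array","items":{"type":"object","properties":{"dx":{"type":"number"},"dy":{"type":"number"},"dz":{"type":"number"},"ax":{"type":"number"},"ay":{"type":"number"},"az":{"type":"number"}}}},"claw":{"type":"number"},"grip_force":{"type":"number"}},"required":["moves"]}

```bash
mkdir -p pics; python3 - <<'E'
from rig import manip,camera,camera_model
import cv2,numpy as np
for n in("side","top"):
    cv2.imwrite(f"pics/{n}0.png",cv2.cvtColor(camera(n),cv2.COLOR_RGB2BGR))
    print(n,camera_model(n))
print(camera_model("wrist"));print(manip.read_state())
E
```

```text
side {'vfov': 42.55399465824394, 'cx': 281.2136104356311, 'cy': 210.63607412703027, 'distortion': array([-0.20003373,  0.        ,  0.        ,  0.        ,  0.        ]), 'camera_from_world': array([[-0.9991632 , -0.03888137, -0.01269441,  0.56084856],
       [-0.0152596 ,  0.64232171, -0.76628321,  0.08125572],
       [ 0.03794804, -0.76544827, -0.64237753,  1.30992943],
       [ 0.        ,  0.        ,  0.        ,  1.        ]])}
top {'vfov': 48.641959605870646, 'cx': 288.8860994724645, 'cy': 209.45543403385378, 'distortion': array([-0.10889256,  0.        ,  0.        ,  0.        ,  0.        ]), 'camera_from_world': array([[-0.02118913, -0.999534  ,  0.02197286,  0.04888642],
       [-0.99038557,  0.01797997, -0.13716099,  0.57527265],
       [ 0.136702  , -0.02466793, -0.99030503,  1.243838  ],
       [ 0.        ,  0.        ,  0.        ,  1.        ]])}
{'vfov': 59.976782103905165, 'cx': 284.89666248312767, 'cy': 209.90386791817863, 'distortion': array([-0.07431767,  0.        ,  0.        ,  0.        ,  0.        ]), 'tool_from_camera': array([[ 1.57146466e-04, -9.55082
[... 317 characters left out ...]
1, 'joints': array([-1.18549463,  0.61581493, -0.01261658,  1.42471573,  0.00813387,
        1.1033925 , -0.04038086]), 'joint_vel': array([-0.00029825, -0.00243727,  0.00100173, -0.00406209, -0.00031869,
        0.00152043,  0.00118045]), 'joint_torque': array([ 8.77530529e-04, -4.60039866e+01,  2.09853267e-01, -1.66243279e+01,
       -6.11415063e-02,  1.69233122e-02,  9.77067634e-05]), 'position': array([0.25990333, 0.59505934, 0.23660948]), 'eef_rot': array([ 2.04400083e-01,  9.78886769e-01, -1.12134102e-03, -2.04728707e-04]), 'contact_force': array([-0.46281311, -0.41077203, -0.54791483]), 'wrist_torque': array([ 0.04408788, -0.01319534, -0.00319376]), 'gripper_width': 1.000109533505899}
```

View pics/side0.png

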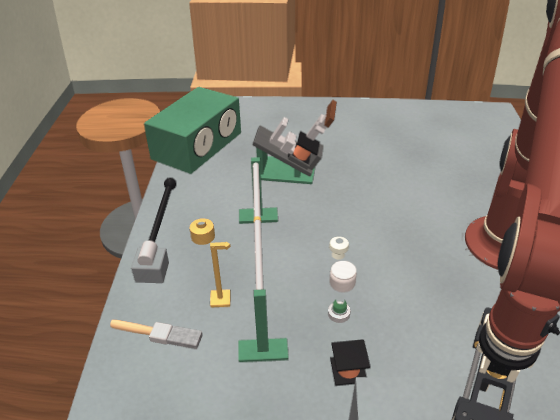

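View pics/top0.png

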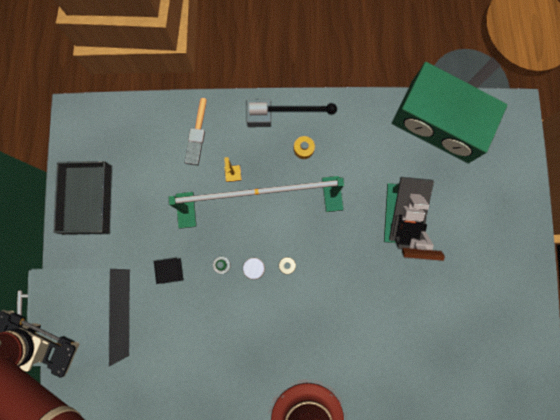

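```bash
cat > h.py <<'E'
import numpy as np,cv2
from rig import manip,camera,camera_model
from scipy.spatial.transform import Rotation as R
def K(m,h=420):
    f=h/2/np.tan(np.radians(m["vfov"]/2)); return np.array([[f,0,m["cx"]],[0,f,m["cy"]],[0,0,1]])
def T(n,st=None):
    m=camera_model(n)
    if n!="wrist": return m,np.linalg.inv(m["camera_from_world"])
    st=st or manip.read_state(); W=np.eye(4);W[:3,:3]=R.from_quat(st["eef_rot"]).as_matrix();W[:3,3]=st["position"]
    return m,W@m["tool_from_camera"]
def ray(n,uv,st=None):
    m,P=T(n,st); p=cv2.undistortPoints(np.array([[uv]],float),K(m),np.array(m["distortion"]))[0,0]
    return P[:3,3],P[:3,:3]@np.r_[p,1]
def onz(n,uv,z,st=None):
    o,d=ray(n,uv,st); return o+d*(z-o[2])/d[2]
def tri(*obs):
    A=np.zeros((3,3));b=np.zeros(3);
    for x in obs:
        o,d=ray(*x);d=d/np.linalg.norm(d);M=np.eye(3)-np.outer(d,d);A+=M;b+=M@o
    p=np.linalg.solve(A,b)
    return p
def proj(n,X,st=None):
    m,P=T(n,st);C=np.linalg.inv(P)
    return cv2.projectPoints(np.atleast_2d(X).astype(float),cv2.Rodrigues(C[:3,:3])[0],C[:3,3],K(m),np.array(m["distortion"]))[0][:,0]
def shot(n,name):
    st=manip.read_state();im=camera(n);cv2.imwrite(f"pics/{name}.png",cv2.cvtColor(im,cv2.COLOR_RGB2BGR));return im,st
E
python3 - <<'E'
from h import *
t=cv2.imread("pics/top0.png");s=cv2.imread("pics/side0.png")
a=cv2.resize(t[170:270,370:460],None,fx=4,fy=4,interpolation=cv2.INTER_CUBIC)   # 360x400
b=cv2.resize(s[90:190,240:350],None,fx=4,fy=4,interpolation=cv2.INTER_CUBIC)    # 440x400
c=cv2.resize(t[150:216,165:350],(740,264),interpolation=cv2.INTER_CUBIC)[:200]
out=np.zeros((600,800,3),np.uint8);out[:400,:360]=a;out[:400,360:800]=b;out[400:,:740]=c
cv2.imwrite("pics/c1.png",out)
E
```

```text
(no output)
```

View pics/c1.png

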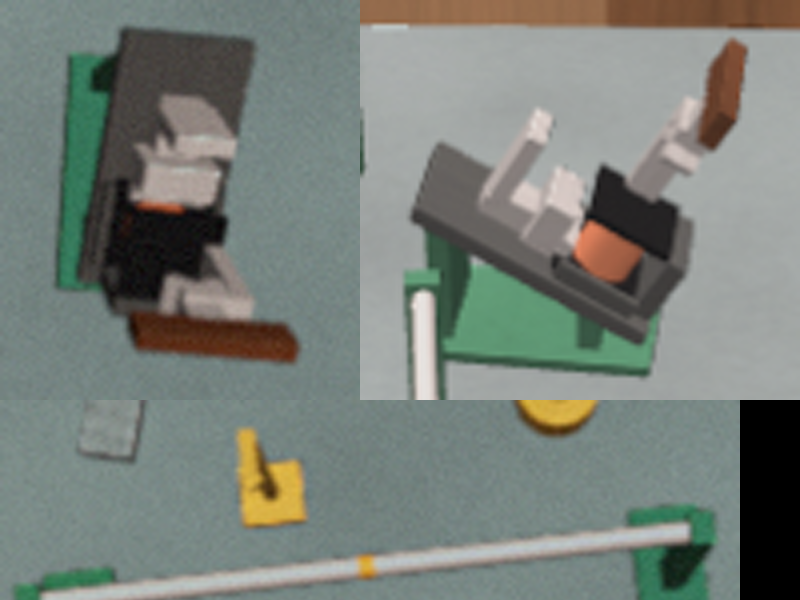

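```bash
python3 - <<'E'
from h import *
np.set_printoptions(precision=4,suppress=True)
tc=lambda u,v:(370+u/4,170+v/4); sc=lambda u,v:(240+(u-360)/4,90+v/4)
for n,a in dict(railL=(177,201),railR=(337,183.2),band=(256.75,191.7)).items(): print(n,onz("top",a,.17))
print("band side",onz("side",(256.5,217),.17), "far end side",onz("side",sc(425,290),.17))
print("handle +y end top mid",tri(("top",tc(131,322)),("side",sc(742,43))))
print("tab top mid ~",tri(("top",tc(213,128)),("side",sc(540,115))))
for a,b in [((130,312),(297,330)),((135,348),(295,360))]: 
  for z in(.2,.21): print(onz("top",tc(*a),z),onz("top",tc(*b),z))
print("bedtop edge",[onz("top",tc(*a),.12) for a in((122,30),(255,42))])
print("knob etc",[onz("top",a,.045)[:2] for a in((287,265.5),(254,268),(221.5,265),(168,270))])
print("ptr foot",onz("top",(165+270/4,150+23.5),.005))
E
```

```text
railL [0.5843 0.3185 0.17  ]
railR [ 0.6223 -0.0812  0.17  ]
band [0.6041 0.1198 0.17  ]
band side [0.607  0.1116 0.17  ] far end side [ 0.6226 -0.0889  0.17  ]
handle +y end top mid [ 0.4391 -0.2101  0.2746]
tab top mid ~ [ 0.5656 -0.2976  0.1708]
[ 0.455  -0.2308  0.2   ] [ 0.4414 -0.3339  0.2   ]
[ 0.4545 -0.2281  0.21  ] [ 0.4411 -0.3303  0.21  ]
[ 0.4333 -0.2328  0.2   ] [ 0.4233 -0.3316  0.2   ]
[ 0.433  -0.2301  0.21  ] [ 0.4231 -0.328   0.21  ]
bedtop edge [array([ 0.6448, -0.2572,  0.12  ]), array([ 0.6356, -0.3469,  0.12  ])]
knob etc [array([0.4223, 0.0461]), array([0.4173, 0.1354]), array([0.427 , 0.2232]), array([0.4157, 0.3687])]
ptr foot [0.6877 0.196  0.005 ]
```

Call:
{"api": "play_rows", "payload": {"moves": [{"dx":-0.0311,"dy":-0.0181,"dz":-0.0077},{"dx":-0.0311,"dy":-0.0181,"dz":-0.0077},{"dx":-0.0311,"dy":-0.0181,"dz":-0.0077},{"dx":-0.0311,"dy":-0.0181,"dz":-0.0077},{"dx":-0.0311,"dy":-0.0181,"dz":-0.0077},{"dx":-0.0311,"dy":-0.0181,"dz":-0.0077},{"dx":-0.0311,"dy":-0.0181,"dz":-0.0077},{"dx":-0.0311,"dy":-0.0181,"dz":-0.0077},{"dx":-0.0311,"dy":-0.0181,"dz":-0.0077},{"dx":-0.0311,"dy":-0.0181,"dz":-0.0077},{"dx":-0.0311,"dy":-0.0181,"dz":-0.0077},{"dx":-0.0311,"dy":-0.0181,"dz":-0.0077}]}}

```text
invalid input
```

Call:
{"api": "play_rows", "payload": {"moves": [{"dx":-0.0311,"dy":-0.0181,"dz":-0.0077},{"dx":-0.0311,"dy":-0.0181,"dz":-0.0077},{"dx":-0.0311,"dy":-0.0181,"dz":-0.0077},{"dx":-0.0311,"dy":-0.0181,"dz":-0.0077},{"az":7.1},{"az":7.1},{"az":7.1},{"az":7.1},{"az":7.1},{"az":7.1},{"az":7.1},{"az":7.1}]}}

```text
invalid input
```

Call:
{"api": "play_rows", "payload": {"moves": [{"az":7.1},{"az":7.1},{"az":7.1},{"az":7.1},{"az":7.1},{"az":7.1},{"az":7.1},{"az":7.1},{"az":7.1},{"az":7.1},{"az":7.1},{"az":7.1}]}}

```text
invalid input
```

Call:
{"api": "play_rows", "payload": {"moves": [{"az":7.1},{"az":7.1},{}]}}

```text
invalid input
```

```bash
python3 - <<'E'
from h import *
im,st=shot("wrist","w1");print(st["t"],st["position"],st["eef_rot"],st["joints"])
E
```

```text
0.1 [0.25990333 0.59505934 0.23660948] [ 2.04400083e-01  9.78886769e-01 -1.12134102e-03 -2.04728707e-04] [-1.18549463  0.61581493 -0.01261658  1.42471573  0.00813387  1.1033925
 -0.04038086]
```

View pics/w1.png

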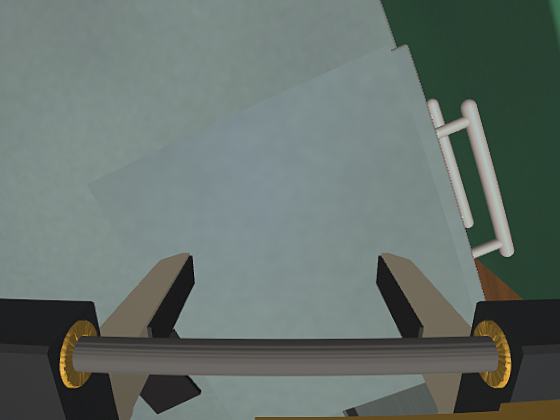

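Call:
{"api": "play_rows", "payload": {"moves": [{"dx":-0.0311,"dy":-0.0181,"dz":-0.0077,"ax":0,"ay":0,"az":0}]}}

```text
t: 0.23
position: [0.2733, 0.5713, 0.2427]
eef_rot: [0.198, 0.98, -0.0, -0.004]
contact_force: [-1.2, 1.3, 0.9]
gripper_width: 0.998
```

Call:
{"api": "play_rows", "payload": {"moves": [{"dx":-0.0311,"dy":-0.0181,"dz":-0.0077,"ax":0,"ay":0,"az":0},{"dx":-0.0311,"dy":-0.0181,"dz":-0.0077,"ax":0,"ay":0,"az":0},{"dx":-0.0311,"dy":-0.0181,"dz":-0.0077,"ax":0,"ay":0,"az":0},{"dx":-0.0311,"dy":-0.0181,"dz":-0.0077,"ax":0,"ay":0,"az":0},{"dx":-0.0311,"dy":-0.0181,"dz":-0.0077,"ax":0,"ay":0,"az":0},{"dx":-0.0311,"dy":-0.0181,"dz":-0.0077,"ax":0,"ay":0,"az":0},{"dx":-0.0311,"dy":-0.0181,"dz":-0.0077,"ax":0,"ay":0,"az":0},{"dx":-0.0311,"dy":-0.0181,"dz":-0.0077,"ax":0,"ay":0,"az":0},{"dx":-0.0311,"dy":-0.0181,"dz":-0.0077,"ax":0,"ay":0,"az":0},{"dx":-0.0311,"dy":-0.0181,"dz":-0.0077,"ax":0,"ay":0,"az":0},{"dx":-0.0311,"dy":-0.0181,"dz":-0.0077,"ax":0,"ay":0,"az":0},{"dx":-0.0311,"dy":-0.0181,"dz":-0.0077,"ax":0,"ay":0,"az":0}]}}

```text
t: 1.23
position: [0.537, 0.2165, 0.3379]
eef_rot: [0.204, 0.979, -0.0, -0.0]
contact_force: [0.5, 0.6, -0.3]
gripper_width: 1.001
```

Call:
{"api": "play_rows", "payload": {"moves": [{"dx":-0.0311,"dy":-0.0181,"dz":-0.0077,"ax":0,"ay":0,"az":0},{"dx":-0.0311,"dy":-0.0181,"dz":-0.0077,"ax":0,"ay":0,"az":0},{"dx":-0.0311,"dy":-0.0181,"dz":-0.0077,"ax":0,"ay":0,"az":0},{"dx":0,"dy":0,"dz":0,"ax":0,"ay":0,"az":7.1},{"dx":0,"dy":0,"dz":0,"ax":0,"ay":0,"az":7.1},{"dx":0,"dy":0,"dz":0,"ax":0,"ay":0,"az":7.1},{"dx":0,"dy":0,"dz":0,"ax":0,"ay":0,"az":7.1},{"dx":0,"dy":0,"dz":0,"ax":0,"ay":0,"az":7.1},{"dx":0,"dy":0,"dz":0,"ax":0,"ay":0,"az":7.1},{"dx":0,"dy":0,"dz":0,"ax":0,"ay":0,"az":7.1},{"dx":0,"dy":0,"dz":0,"ax":0,"ay":0,"az":7.1},{"dx":0,"dy":0,"dz":0,"ax":0,"ay":0,"az":7.1}]}}

```text
t: 2.23
position: [0.6, 0.1312, 0.3604]
eef_rot: [0.694, 0.72, -0.0, -0.0]
contact_force: [0.2, 1.0, 0.3]
gripper_width: 0.999
```

Call:
{"api": "play_rows", "payload": {"moves": [{"dx":0,"dy":0,"dz":0,"ax":0,"ay":0,"az":7.1},{"dx":0,"dy":0,"dz":0,"ax":0,"ay":0,"az":7.1},{"dx":0,"dy":0,"dz":0,"ax":0,"ay":0,"az":7.1},{"dx":0,"dy":0,"dz":0,"ax":0,"ay":0,"az":7.1},{"dx":0,"dy":0,"dz":0,"ax":0,"ay":0,"az":7.1},{"dx":0,"dy":0,"dz":0,"ax":0,"ay":0,"az":7.1},{"dx":0,"dy":0,"dz":0,"ax":0,"ay":0,"az":7.1},{"dx":0,"dy":0,"dz":0,"ax":0,"ay":0,"az":7.1},{"dx":0,"dy":0,"dz":0,"ax":0,"ay":0,"az":7.1},{"dx":0,"dy":0,"dz":0,"ax":0,"ay":0,"az":7.1},{"dx":0,"dy":0,"dz":0,"ax":0,"ay":0,"az":7.1},{"dx":0,"dy":0,"dz":0,"ax":0,"ay":0,"az":7.1}]}}

```text
t: 3.23
position: [0.6, 0.1313, 0.3604]
eef_rot: [0.998, 0.061, -0.001, -0.0]
contact_force: [0.4, 0.6, 0.1]
gripper_width: 0.998
```

Call:
{"api": "play_rows", "payload": {"moves": [{"dx":0,"dy":0,"dz":0,"ax":0,"ay":0,"az":7.1},{"dx":0,"dy":0,"dz":0,"ax":0,"ay":0,"az":0},{"dx":0,"dy":0,"dz":0,"ax":0,"ay":0,"az":0}]}}

```text
t: 3.48
position: [0.6, 0.1314, 0.3604]
eef_rot: [1.0, 0.004, -0.0, 0.0]
contact_force: [0.5, -0.1, 0.8]
gripper_width: 1.002
```

```bash
python3 - <<'E'
from h import *
im,st=shot("wrist","w2");print(st["t"],st["position"],st["eef_rot"],st["joints"])
import json;json.dump({k:list(map(float,st[k])) for k in("position","eef_rot")},open("w2.json","w"))
E
```

```text
3.4833 [0.60004024 0.13138834 0.36038293] [ 9.99993652e-01  3.52579934e-03 -4.74626690e-04  1.96518528e-04] [-0.66628306  0.55474604  0.75530579  1.34030895 -0.37532103  1.39158052
 -1.48458687]
```

View pics/w2.png

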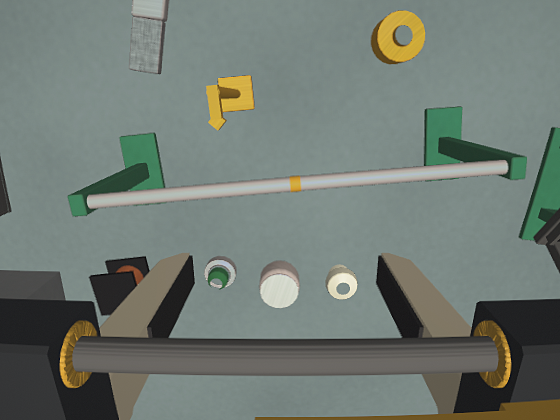

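Call:
{"api": "play_rows", "payload": {"moves": [{"dx":-0.0146,"dy":0.0382,"dz":0,"ax":0,"ay":0,"az":0},{"dx":-0.0146,"dy":0.0382,"dz":0,"ax":0,"ay":0,"az":0},{"dx":-0.0146,"dy":0.0382,"dz":0,"ax":0,"ay":0,"az":0},{"dx":-0.0146,"dy":0.0382,"dz":0,"ax":0,"ay":0,"az":0},{"dx":-0.0146,"dy":0.0382,"dz":0,"ax":0,"ay":0,"az":0},{"dx":-0.0146,"dy":0.0382,"dz":0,"ax":0,"ay":0,"az":0},{"dx":-0.0146,"dy":0.0382,"dz":0,"ax":0,"ay":0,"az":0},{"dx":-0.0146,"dy":0.0382,"dz":0,"ax":0,"ay":0,"az":0},{"dx":-0.0146,"dy":0.0382,"dz":0,"ax":0,"ay":0,"az":0},{"dx":-0.0146,"dy":0.0382,"dz":0,"ax":0,"ay":0,"az":0},{"dx":-0.0146,"dy":0.0382,"dz":0,"ax":0,"ay":0,"az":0},{"dx":0,"dy":0,"dz":0,"ax":0,"ay":0,"az":0}]}}

```text
t: 4.53
position: [0.4345, -0.2993, 0.3621]
eef_rot: [1.0, -0.006, -0.001, 0.004]
contact_force: [-1.2, -0.3, 1.2]
gripper_width: 1.001
```

```bash
python3 - <<'E'
from h import *
import json
np.set_printoptions(precision=4,suppress=True)
s2=json.load(open("w2.json"))
for n,a,z in(("railL",(88,202),.17),("railR",(507,167),.17),("band",(295,184),.17),("tip",(217,130),.165),("foot",(238,92),.005)): print(n,onz("wrist",a,z,s2))
print("side band",onz("side",(256.5,217),.17))
im,st=shot("wrist","w3");print(st["t"],st["position"],st["eef_rot"],st["joints"])
json.dump({k:list(map(float,st[k])) for k in("position","eef_rot")},open("w3.json","w"))
E
```

```text
railL [0.585  0.3261 0.17  ]
railR [ 0.6231 -0.0827  0.17  ]
band [0.604  0.1223 0.17  ]
tip [0.6539 0.1953 0.165 ]
foot [0.6898 0.1944 0.005 ]
side band [0.607  0.1116 0.17  ]
4.5333 [ 0.4345 -0.2993  0.3621] [ 1.     -0.0056 -0.0007  0.0036] [ 0.0063  0.4024  0.8342  1.5851 -0.3008  1.2863 -0.6973]
```

View pics/w3.png

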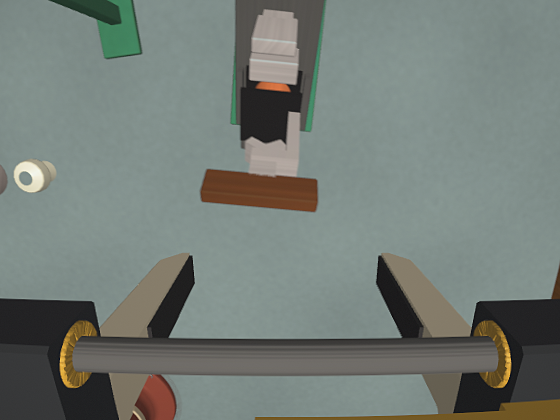

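```bash
python3 - <<'E'
from h import *
import json
im,st=shot("wrist","w4");print(st["t"],st["position"],st["eef_rot"],st["joint_vel"])
json.dump({k:list(map(float,st[k])) for k in("position","eef_rot")},open("w4.json","w"))
b=cv2.imread("pics/w4.png")
out=np.zeros((600,800,3),np.uint8)
out[:,:400]=cv2.resize(b[0:150,230:330],None,fx=4,fy=4,interpolation=cv2.INTER_CUBIC)
out[:255,405:795]=cv2.resize(b[140:225,195:325],None,fx=3,fy=3,interpolation=cv2.INTER_CUBIC)
cv2.imwrite("pics/c4.png",out)
E
```

```text
4.5833 [ 0.43735328 -0.29504328  0.36166917] [ 9.99994665e-01 -2.91974361e-03 -8.56036884e-05  1.46184997e-03] [-0.08154959  0.00637695 -0.08491685 -0.00308449 -0.04319462  0.01406123
 -0.02540242]
```

View pics/c4.png

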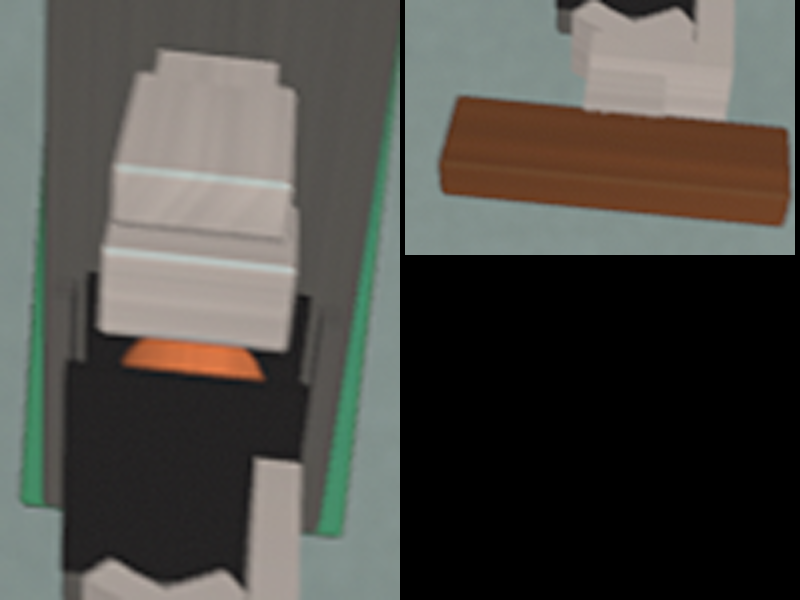

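```bash
python3 - <<'E'
from h import *
import json
np.set_printoptions(precision=4,suppress=True)
s=json.load(open("w4.json"))
h=lambda u,v:(195+(u-405)/3,140+v/3); t=lambda u,v:(230+u/4,v/4); sc=lambda u,v:(240+(u-360)/4,90+v/4)
H=[onz("wrist",h(*a),.2126,s) for a in((442,162),(788,195),(783,224),(443,191))]
print(np.array(H),np.mean(H,0),np.linalg.norm(H[0]-H[1]))
for a,b in((0,1),(3,2)): d=H[a]-H[b]; print("yaw",np.degrees(np.arctan2(-d[0],d[1])))
p=tri(("wrist",t(200,203),s),("side",sc(541,122)));print("tab top ctr",p,proj("side",p),sc(541,122),proj("wrist",p,s),t(200,203))
yaw=None
for z in(.165,.17,.175):
    Q=np.array([onz("wrist",t(*a),z,s) for a in((118,165),(290,185),(282,238),(112,222))]);print(z,Q.mean(0),np.linalg.norm(Q[0]-Q[1]),np.degrees(np.arctan2(-(Q[0]-Q[1])[0],(Q[0]-Q[1])[1])))
# bed edges direction
for a,b in (((48,0),(45,500)),):print()
c=np.mean(H,0)
yw=np.radians(-6)
print("nest",c+.182*.5*np.array([np.cos(yw),np.sin(yw),0]))
print("handle side check",proj("side",c),proj("top",c))
E
```

```text
[[ 0.443  -0.2295  0.2126]
 [ 0.4327 -0.327   0.2126]
 [ 0.424  -0.3257  0.2126]
 [ 0.4345 -0.2292  0.2126]] [ 0.4336 -0.2778  0.2126] 0.0980482455722537
yaw -6.067002537517192
yaw -6.207347686771681
tab top ctr [ 0.5601 -0.2914  0.168 ] [[285.0914 120.4802]] (285.25, 120.5) [[279.99    51.2727]] (280.0, 50.75)
0.165 [ 0.561  -0.2916  0.165 ] 0.03801694803896493 -6.6142072433579155
0.17 [ 0.5604 -0.2916  0.17  ] 0.03746421152095989 -6.614207243357928
0.175 [ 0.5598 -0.2916  0.175 ] 0.03691147500295486 -6.614207243357941

nest [ 0.5241 -0.2873  0.2126]
handle side check [[332.93   109.0122]] [[423.575  256.1717]]
```

Call:
{"api": "play_rows", "payload": {"moves": [{"dx":0.032,"dy":0.001,"dz":0,"ax":0,"ay":0,"az":0},{"dx":0.032,"dy":0.001,"dz":0,"ax":0,"ay":0,"az":0},{"dx":0.032,"dy":0.001,"dz":0,"ax":0,"ay":0,"az":0},{"dx":0.032,"dy":0.001,"dz":0,"ax":0,"ay":0,"az":6.6},{"dx":0,"dy":0,"dz":0.035,"ax":0,"ay":0,"az":0},{"dx":0,"dy":0,"dz":0.035,"ax":0,"ay":0,"az":0},{"dx":0,"dy":0,"dz":0.035,"ax":0,"ay":0,"az":0},{"dx":0,"dy":0,"dz":0,"ax":0,"ay":0,"az":0},{"dx":0,"dy":0,"dz":0,"ax":0,"ay":0,"az":0},{"dx":0,"dy":0,"dz":0,"ax":0,"ay":0,"az":0}]}}

```text
t: 5.47
position: [0.5706, -0.2929, 0.2579]
eef_rot: [0.999, -0.054, 0.001, 0.001]
contact_force: [-0.2, -0.0, 0.7]
gripper_width: 0.999
```

```bash
python3 - <<'E'
from h import *
import json
np.set_printoptions(precision=4,suppress=True)
im,st=shot("wrist","w5");print(st["t"],st["position"],st["eef_rot"])
json.dump({k:list(map(float,st[k])) for k in("position","eef_rot")},open("w5.json","w"))
print(proj("wrist",[[.5601,-.2914,.168],[.4337,-.278,.2115]],st))
E
```

```text
5.4667 [ 0.5706 -0.2929  0.2579] [ 0.9985 -0.0545  0.0014  0.0007]
[[285.2181 237.8246]
 [285.9491 427.2209]]
```

View pics/w5.png

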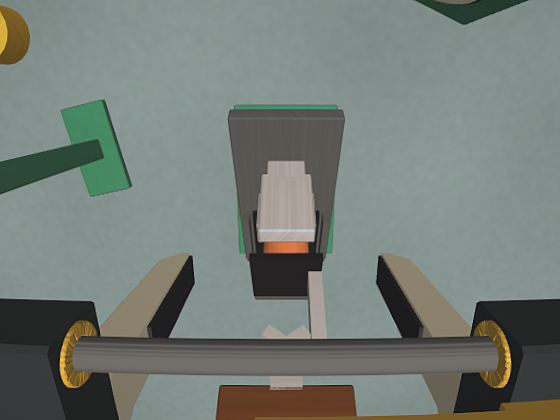

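Call:
{"api": "play_rows", "payload": {"moves": [{"dx":-0.003,"dy":0,"dz":0.034,"ax":0,"ay":0,"az":0},{"dx":0,"dy":0,"dz":0.034,"ax":0,"ay":0,"az":0},{"dx":0,"dy":0,"dz":0.034,"ax":0,"ay":0,"az":0},{"dx":0,"dy":0,"dz":0,"ax":0,"ay":0,"az":0},{"dx":0,"dy":0,"dz":0,"ax":0,"ay":0,"az":0}]}}

```text
t: 5.93
position: [0.5668, -0.2929, 0.1549]
eef_rot: [0.998, -0.055, 0.0, 0.0]
contact_force: [0.6, -0.4, 0.7]
gripper_width: 0.999
```

Call:
{"api": "play_rows", "payload": {"moves": [{"dx":0,"dy":0,"dz":0,"ax":0,"ay":0,"az":0},{"dx":0,"dy":0,"dz":0,"ax":0,"ay":0,"az":0},{"dx":0,"dy":0,"dz":0,"ax":0,"ay":0,"az":0},{"dx":0,"dy":0,"dz":0,"ax":0,"ay":0,"az":0},{"dx":0,"dy":0,"dz":0,"ax":0,"ay":0,"az":0},{"dx":0,"dy":0,"dz":0,"ax":0,"ay":0,"az":0},{"dx":0,"dy":0,"dz":0,"ax":0,"ay":0,"az":0},{"dx":0,"dy":0,"dz":0,"ax":0,"ay":0,"az":0}], "claw": 1, "grip_force": 30}}

```text
t: 6.6
position: [0.5662, -0.2929, 0.1539]
eef_rot: [0.998, -0.056, -0.0, -0.0]
contact_force: [-0.1, -0.8, 0.2]
gripper_width: 0.478
```

Call:
{"api": "play_rows", "payload": {"moves": [{"dx":0,"dy":0,"dz":0,"ax":0,"ay":0,"az":0},{"dx":0,"dy":0,"dz":0,"ax":0,"ay":0,"az":0},{"dx":0.004,"dy":0,"dz":-0.0023,"ax":0,"ay":0,"az":0},{"dx":0.004,"dy":0,"dz":-0.0023,"ax":0,"ay":0,"az":0},{"dx":0.004,"dy":0,"dz":-0.0023,"ax":0,"ay":0,"az":0},{"dx":0.004,"dy":0,"dz":-0.0023,"ax":0,"ay":0,"az":0},{"dx":0.004,"dy":0,"dz":-0.0023,"ax":0,"ay":0,"az":0},{"dx":0.004,"dy":0,"dz":-0.0023,"ax":0,"ay":0,"az":0},{"dx":0.004,"dy":0,"dz":-0.0023,"ax":0,"ay":0,"az":0},{"dx":0.004,"dy":0,"dz":-0.0023,"ax":0,"ay":0,"az":0},{"dx":0,"dy":0,"dz":0,"ax":0,"ay":0,"az":0},{"dx":0,"dy":0,"dz":0,"ax":0,"ay":0,"az":0}]}}

```text
t: 7.6
position: [0.5991, -0.2967, 0.173]
eef_rot: [0.998, -0.056, 0.001, 0.0]
contact_force: [-1.7, -1.5, -2.0]
gripper_width: 0.428
```

Call:
{"api": "play_rows", "payload": {"moves": [{"dx":0,"dy":0,"dz":0,"ax":0,"ay":0,"az":0},{"dx":0,"dy":0,"dz":0,"ax":0,"ay":0,"az":0},{"dx":0,"dy":0,"dz":0,"ax":0,"ay":0,"az":0},{"dx":0,"dy":0,"dz":0,"ax":0,"ay":0,"az":0},{"dx":0,"dy":0,"dz":-0.038,"ax":0,"ay":0,"az":0},{"dx":0,"dy":0,"dz":-0.038,"ax":0,"ay":0,"az":0},{"dx":0,"dy":0,"dz":-0.038,"ax":0,"ay":0,"az":0},{"dx":0,"dy":0,"dz":-0.038,"ax":0,"ay":0,"az":0},{"dx":0,"dy":0,"dz":-0.038,"ax":0,"ay":0,"az":0},{"dx":-0.03,"dy":0,"dz":0,"ax":0,"ay":0,"az":-7.1},{"dx":0,"dy":0,"dz":0,"ax":0,"ay":0,"az":-7.1},{"dx":0,"dy":0,"dz":0,"ax":0,"ay":0,"az":-7.1}], "claw": -1}}

```text
t: 8.6
position: [0.5671, -0.2935, 0.3641]
eef_rot: [0.991, 0.132, 0.001, 0.001]
contact_force: [0.6, 0.9, -1.3]
gripper_width: 1.003
```

Call:
{"api": "play_rows", "payload": {"moves": [{"dx":0,"dy":0,"dz":0,"ax":0,"ay":0,"az":-7.1},{"dx":0,"dy":0,"dz":0,"ax":0,"ay":0,"az":-7.1},{"dx":0,"dy":0,"dz":0,"ax":0,"ay":0,"az":-7.1},{"dx":0,"dy":0,"dz":0,"ax":0,"ay":0,"az":-7.1},{"dx":0,"dy":0,"dz":0,"ax":0,"ay":0,"az":-7.1},{"dx":0,"dy":0,"dz":0,"ax":0,"ay":0,"az":-7.1},{"dx":0,"dy":0,"dz":0,"ax":0,"ay":0,"az":-7.1},{"dx":0,"dy":0,"dz":0,"ax":0,"ay":0,"az":-7.1},{"dx":0,"dy":0,"dz":0,"ax":0,"ay":0,"az":-7.1},{"dx":0,"dy":0,"dz":0,"ax":0,"ay":0,"az":-4.8}]}}

```text
t: 9.43
position: [0.5685, -0.293, 0.3628]
eef_rot: [0.744, 0.669, 0.001, 0.001]
contact_force: [-0.5, 0.4, -0.7]
gripper_width: 0.999
```

Call:
{"api": "play_rows", "payload": {"moves": [{"dx":0,"dy":-0.034,"dz":0,"ax":0,"ay":0,"az":0},{"dx":0,"dy":-0.034,"dz":0,"ax":0,"ay":0,"az":0},{"dx":0,"dy":-0.034,"dz":0,"ax":0,"ay":0,"az":0},{"dx":0,"dy":-0.034,"dz":0,"ax":0,"ay":0,"az":0},{"dx":0,"dy":-0.034,"dz":0,"ax":0,"ay":0,"az":0},{"dx":0,"dy":0,"dz":0,"ax":-6,"ay":0,"az":0},{"dx":0,"dy":0,"dz":0,"ax":-6,"ay":0,"az":0},{"dx":0,"dy":0,"dz":0,"ax":-6,"ay":0,"az":0},{"dx":0,"dy":0,"dz":0,"ax":-6,"ay":0,"az":0},{"dx":0,"dy":0,"dz":0,"ax":-6,"ay":0,"az":0},{"dx":0,"dy":0,"dz":0,"ax":0,"ay":0,"az":0},{"dx":0,"dy":0,"dz":0,"ax":0,"ay":0,"az":0}]}}

```text
t: 10.43
position: [0.3984, -0.2743, 0.3627]
eef_rot: [0.721, 0.643, 0.172, 0.193]
contact_force: [-0.3, -0.1, 0.2]
gripper_width: 0.998
```

```bash
cat > rel.py <<'E'
from h import *
import sys
# body-frame offset to a target pose
def rel(p,x,z,st=None):
    st=st or manip.read_state();A=R.from_quat(st["eef_rot"])
    z=np.array(z)/np.linalg.norm(z);x=np.array(x)-z*np.dot(x,z);x/=np.linalg.norm(x)
    B=R.from_matrix(np.c_[x,np.cross(z,x),z])
    return A.inv().apply(np.array(p)-st["position"]),(A.inv()*B).as_rotvec(degrees=True)
E
python3 - <<'E'
from rel import *
np.set_printoptions(precision=4,suppress=True)
im,st=shot("wrist","w6");print(st["t"],st["position"],st["eef_rot"],st["joints"])
c,s=np.cos(np.radians(-6.2)),np.sin(np.radians(-6.2))
print(rel([.4407,-.2787,.200],[-s,c,0],[.5*c,.5*s,-.866],st))
print(proj("wrist",[[.4337,-.278,.2115]],st))
im2,_=shot("side","s2")
E
```

```text
10.4333 [ 0.3984 -0.2743  0.3627] [0.7209 0.6431 0.1724 0.1925] [ 0.3638  0.0583  0.4028  2.0301 -0.5283  0.6966  0.9952]
(array([ 0.0002, -0.0444,  0.1622]), array([-0.0459,  0.1123, -0.2981]))
[[231.6665 200.476 ]]
```

View pics/w6.png

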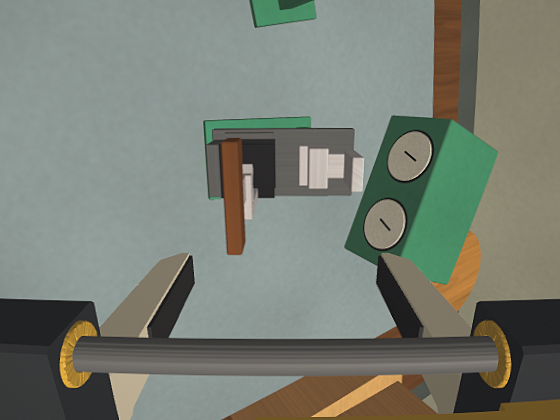

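Call:
{"api": "play_rows", "payload": {"moves": [{"dx":0,"dy":-0.0222,"dz":0,"ax":0,"ay":0,"az":0},{"dx":0,"dy":-0.0222,"dz":0,"ax":0,"ay":0,"az":0},{"dx":0,"dy":0,"dz":0.035,"ax":0,"ay":0,"az":0},{"dx":0,"dy":0,"dz":0.035,"ax":0,"ay":0,"az":0},{"dx":0,"dy":0,"dz":0.035,"ax":0,"ay":0,"az":0},{"dx":0,"dy":0,"dz":0.03,"ax":0,"ay":0,"az":0},{"dx":0,"dy":0,"dz":0.027,"ax":0,"ay":0,"az":0},{"dx":0,"dy":0,"dz":0,"ax":0,"ay":0,"az":0},{"dx":0,"dy":0,"dz":0,"ax":0,"ay":0,"az":0},{"dx":0,"dy":0,"dz":0,"ax":0,"ay":0,"az":0}]}}

```text
t: 11.37
position: [0.4424, -0.2795, 0.2008]
eef_rot: [0.72, 0.644, 0.173, 0.194]
contact_force: [0.4, -0.4, 0.2]
gripper_width: 1.004
```

Call:
{"api": "play_rows", "payload": {"moves": [{"dx":0,"dy":0,"dz":0,"ax":0,"ay":0,"az":0},{"dx":0,"dy":0,"dz":0,"ax":0,"ay":0,"az":0},{"dx":0,"dy":0,"dz":0,"ax":0,"ay":0,"az":0},{"dx":0,"dy":0,"dz":0,"ax":0,"ay":0,"az":0},{"dx":0,"dy":0,"dz":0,"ax":0,"ay":0,"az":0},{"dx":0,"dy":0,"dz":0,"ax":0,"ay":0,"az":0},{"dx":0,"dy":0,"dz":0,"ax":0,"ay":0,"az":0},{"dx":0,"dy":0,"dz":0,"ax":0,"ay":0,"az":0},{"dx":0,"dy":0,"dz":0,"ax":0,"ay":0,"az":0},{"dx":0,"dy":0,"dz":0,"ax":0,"ay":0,"az":0},{"dx":0,"dy":0,"dz":0,"ax":0,"ay":0,"az":0},{"dx":0,"dy":0,"dz":0,"ax":0,"ay":0,"az":0}], "claw": 1, "grip_force": 45}}

```text
t: 12.37
position: [0.4415, -0.2789, 0.1997]
eef_rot: [0.72, 0.644, 0.172, 0.193]
contact_force: [-0.3, -1.0, -0.1]
gripper_width: 0.189
```

Call:
{"api": "play_rows", "payload": {"moves": [{"dx":0,"dy":0,"dz":0,"ax":0,"ay":0,"az":0},{"dx":0,"dy":0,"dz":0,"ax":0,"ay":0,"az":0},{"dx":0,"dy":0,"dz":0,"ax":0,"ay":0,"az":0},{"dx":0,"dy":0,"dz":0,"ax":0,"ay":0,"az":0},{"dx":0,"dy":0,"dz":-0.003,"ax":0,"ay":0,"az":0},{"dx":0,"dy":0,"dz":-0.006,"ax":0,"ay":0,"az":0},{"dx":0,"dy":0,"dz":-0.01,"ax":0,"ay":0,"az":0},{"dx":0,"dy":0,"dz":-0.01,"ax":0,"ay":0,"az":0}]}}

```text
t: 13.03
position: [0.4265, -0.2766, 0.2245]
eef_rot: [0.72, 0.644, 0.172, 0.192]
contact_force: [0.3, -0.2, -1.9]
gripper_width: 0.148
```

Call:
{"api": "play_rows", "payload": {"moves": [{"dx":0,"dy":0,"dz":-0.02,"ax":0,"ay":0,"az":0},{"dx":0,"dy":0,"dz":-0.02,"ax":0,"ay":0,"az":0},{"dx":0,"dy":0,"dz":-0.02,"ax":0,"ay":0,"az":0},{"dx":0,"dy":0,"dz":-0.02,"ax":0,"ay":0,"az":0},{"dx":0,"dy":0,"dz":-0.02,"ax":0,"ay":0,"az":0},{"dx":0,"dy":0,"dz":0,"ax":0,"ay":0,"az":0},{"dx":0,"dy":0,"dz":0,"ax":5,"ay":0,"az":0},{"dx":0,"dy":0,"dz":0,"ax":5,"ay":0,"az":0},{"dx":0,"dy":0,"dz":0,"ax":5,"ay":0,"az":0},{"dx":0,"dy":0,"dz":0,"ax":5,"ay":0,"az":0},{"dx":0,"dy":0,"dz":0,"ax":5,"ay":0,"az":0},{"dx":0,"dy":0,"dz":0,"ax":5,"ay":0,"az":0}]}}

```text
t: 14.03
position: [0.3781, -0.2707, 0.3107]
eef_rot: [0.745, 0.667, -0.001, -0.002]
contact_force: [-0.0, -0.5, -4.3]
gripper_width: 0.146
```

Call:
{"api": "play_rows", "payload": {"moves": [{"dx":0,"dy":0.02,"dz":0,"ax":0,"ay":0,"az":0},{"dx":0,"dy":0.02,"dz":0,"ax":0,"ay":0,"az":0},{"dx":0.03,"dy":0.012,"dz":0,"ax":0,"ay":0,"az":0},{"dx":0.03,"dy":0.012,"dz":0,"ax":0,"ay":0,"az":0},{"dx":0.03,"dy":0.012,"dz":0,"ax":0,"ay":0,"az":0},{"dx":0.03,"dy":0.012,"dz":0,"ax":0,"ay":0,"az":0},{"dx":0.03,"dy":0.012,"dz":0,"ax":0,"ay":0,"az":0},{"dx":0.03,"dy":0.012,"dz":0,"ax":0,"ay":0,"az":0},{"dx":0.03,"dy":0.012,"dz":0,"ax":0,"ay":0,"az":0},{"dx":0.03,"dy":0,"dz":0,"ax":0,"ay":0,"az":0},{"dx":0,"dy":0,"dz":0,"ax":0,"ay":0,"az":0}]}}

```text
t: 14.95
position: [0.529, -0.0359, 0.309]
eef_rot: [0.741, 0.672, 0.002, -0.004]
contact_force: [-0.0, 1.1, -3.8]
gripper_width: 0.149
```

Call:
{"api": "play_rows", "payload": {"moves": [{"dx":0,"dy":0,"dz":0,"ax":0,"ay":0,"az":6},{"dx":0,"dy":0,"dz":0,"ax":0,"ay":0,"az":7},{"dx":0,"dy":0,"dz":0,"ax":0,"ay":0,"az":7},{"dx":0,"dy":0,"dz":0,"ax":0,"ay":0,"az":7},{"dx":0,"dy":0,"dz":0,"ax":0,"ay":0,"az":7},{"dx":0,"dy":0,"dz":0,"ax":0,"ay":0,"az":7},{"dx":0,"dy":0,"dz":0,"ax":0,"ay":0,"az":7},{"dx":0,"dy":0,"dz":0,"ax":0,"ay":0,"az":7},{"dx":0,"dy":0,"dz":0,"ax":0,"ay":0,"az":7},{"dx":0,"dy":0,"dz":0,"ax":0,"ay":0,"az":7},{"dx":0,"dy":0,"dz":0,"ax":0,"ay":0,"az":7},{"dx":0,"dy":0,"dz":0,"ax":0,"ay":0,"az":2.5}]}}

```text
t: 15.95
position: [0.5274, -0.0457, 0.3099]
eef_rot: [0.999, 0.043, -0.001, -0.001]
contact_force: [0.2, -0.8, -3.5]
gripper_width: 0.148
```

```bash
python3 - <<'E'
from rel import *
np.set_printoptions(precision=4,suppress=True)
st=manip.read_state();print(st["t"],st["position"],st["eef_rot"],st["contact_force"],st["gripper_width"])
xr=np.array([.9957,.0928,0]);yr=np.array([-.0928,.9957,0]);m=np.array([.604,.122,0])
print(rel(m-.10*xr-.10*yr+[0,0,.256],xr,[0,0,-1],st))
E
```

```text
15.95 [ 0.5274 -0.0457  0.3099] [ 0.9991  0.0431 -0.0008 -0.0008] [ 0.2324 -0.7521 -3.5498] 0.14791473756179274
(array([-0.0085, -0.0597,  0.054 ]), array([-0.1014,  0.0871, -0.3891]))
```

Call:
{"api": "play_rows", "payload": {"moves": [{"dx":-0.002,"dy":-0.012,"dz":0,"ax":0,"ay":0,"az":0},{"dx":-0.002,"dy":-0.012,"dz":0,"ax":0,"ay":0,"az":0},{"dx":-0.002,"dy":-0.012,"dz":0,"ax":0,"ay":0,"az":0},{"dx":-0.002,"dy":-0.012,"dz":0,"ax":0,"ay":0,"az":0},{"dx":0,"dy":-0.012,"dz":0,"ax":0,"ay":0,"az":0},{"dx":0,"dy":0,"dz":0.0135,"ax":0,"ay":0,"az":0},{"dx":0,"dy":0,"dz":0.0135,"ax":0,"ay":0,"az":0},{"dx":0,"dy":0,"dz":0.0135,"ax":0,"ay":0,"az":0},{"dx":0,"dy":0,"dz":0.0135,"ax":0,"ay":0,"az":0},{"dx":0,"dy":0,"dz":0,"ax":0,"ay":0,"az":0},{"dx":0,"dy":0,"dz":0,"ax":0,"ay":0,"az":0}]}}

```text
t: 16.87
position: [0.5137, 0.0128, 0.2565]
eef_rot: [0.999, 0.045, -0.001, -0.0]
contact_force: [-0.7, -0.8, -2.7]
gripper_width: 0.148
```

```bash
python3 - <<'E'
from rel import *
np.set_printoptions(precision=4,suppress=True)
im,st=shot("wrist","w7");print(st["t"],st["position"],st["eef_rot"])
im2,_=shot("side","s3");P=R.from_quat(st["eef_rot"]).as_matrix()
H=st["position"]
# expected carrier pts (carrier frame: y=tool x, z=-tool z, x=tool... )
C=lambda y,z:H+P[:,0]*y-P[:,2]*(z-.168)
X=[C(0,.108),C(-.05,.182),C(.05,.182),C(.032,.056),C(.02,.107)]
print(proj("side",X));print(proj("wrist",X,st))
out=np.zeros((600,800,3),np.uint8)
b=cv2.imread("pics/s3.png");out[:560,:400]=cv2.resize(b[140:280,220:320],None,fx=4,fy=4,interpolation=cv2.INTER_CUBIC)
w=cv2.imread("pics/w7.png");out[:300,400:800]=cv2.resize(w,(400,300),interpolation=cv2.INTER_AREA)
out[300:,400:]=cv2.resize(w[150:300,185:385],(400,300))
cv2.imwrite("pics/c7.png",out)
E
```

```text
16.8667 [0.5137 0.0128 0.2565] [ 0.999   0.0449 -0.001  -0.0002]
[[301.389  179.509 ]
 [325.0042 150.7636]
 [278.2368 152.59  ]
 [287.1533 198.4604]
 [292.3815 180.2471]]
[[286.0165 239.5681]
 [286.5041 397.5682]
 [286.9355 189.9147]
 [285.7792 171.3666]
 [286.0464 207.8582]]
```

View pics/c7.png

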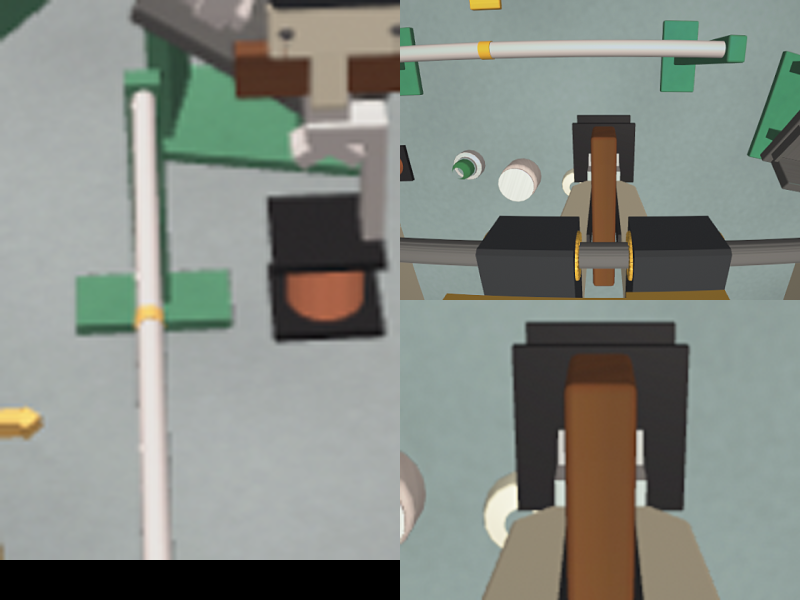

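Call:
{"api": "play_rows", "payload": {"moves": [{"dx":0.005,"dy":0,"dz":0,"ax":0,"ay":0,"az":0},{"dx":0.01,"dy":0,"dz":0,"ax":0,"ay":0,"az":0},{"dx":0.01,"dy":0,"dz":0,"ax":0,"ay":0,"az":0},{"dx":0.01,"dy":0,"dz":0,"ax":0,"ay":0,"az":0},{"dx":0.01,"dy":0,"dz":0,"ax":0,"ay":0,"az":0},{"dx":0.01,"dy":0,"dz":0,"ax":0,"ay":0,"az":0},{"dx":0.01,"dy":0,"dz":0,"ax":0,"ay":0,"az":0},{"dx":0.01,"dy":0,"dz":0,"ax":0,"ay":0,"az":0},{"dx":0.01,"dy":0,"dz":0,"ax":0,"ay":0,"az":0},{"dx":0.01,"dy":0,"dz":0,"ax":0,"ay":0,"az":0},{"dx":0.005,"dy":0,"dz":0,"ax":0,"ay":0,"az":0},{"dx":0,"dy":0,"dz":0,"ax":0,"ay":0,"az":0}]}}

```text
t: 17.97
position: [0.6151, 0.0213, 0.2578]
eef_rot: [0.999, 0.045, 0.001, 0.0]
contact_force: [0.5, -0.4, -3.3]
gripper_width: 0.147
```

Call:
{"api": "play_rows", "payload": {"moves": [{"dx":0,"dy":0,"dz":0.004,"ax":0,"ay":0,"az":0},{"dx":0,"dy":0,"dz":0.004,"ax":0,"ay":0,"az":0},{"dx":0,"dy":0,"dz":0.004,"ax":0,"ay":0,"az":0},{"dx":0,"dy":0,"dz":0.004,"ax":0,"ay":0,"az":0},{"dx":0,"dy":0,"dz":0.003,"ax":0,"ay":0,"az":0},{"dx":0,"dy":0,"dz":0,"ax":0,"ay":0,"az":0},{"dx":0,"dy":0,"dz":0,"ax":0,"ay":0,"az":0},{"dx":0,"dy":0,"dz":0,"ax":0,"ay":0,"az":0}]}}

```text
t: 18.63
position: [0.6138, 0.0209, 0.2387]
eef_rot: [0.999, 0.045, 0.0, 0.0]
contact_force: [0.3, -0.0, -3.0]
gripper_width: 0.149
```

Call:
{"api": "play_rows", "payload": {"moves": [{"dx":0,"dy":0,"dz":0.002,"ax":0,"ay":0,"az":0},{"dx":0,"dy":0,"dz":0.002,"ax":0,"ay":0,"az":0},{"dx":0,"dy":0,"dz":0.002,"ax":0,"ay":0,"az":0},{"dx":0,"dy":0,"dz":0,"ax":0,"ay":0,"az":0},{"dx":0,"dy":0,"dz":0,"ax":0,"ay":0,"az":0}]}}

```text
t: 19.05
position: [0.6136, 0.021, 0.2323]
eef_rot: [0.999, 0.045, -0.0, -0.0]
contact_force: [0.4, 0.5, -2.8]
gripper_width: 0.15
```

Call:
{"api": "play_rows", "payload": {"moves": [{"dx":0,"dy":0,"dz":0.0015,"ax":0,"ay":0,"az":0},{"dx":0,"dy":0,"dz":0,"ax":0,"ay":0,"az":0},{"dx":0,"dy":0,"dz":0,"ax":0,"ay":0,"az":0}]}}

```text
t: 19.3
position: [0.6137, 0.021, 0.231]
eef_rot: [0.999, 0.045, 0.0, 0.0]
contact_force: [0.0, 0.0, -3.6]
gripper_width: 0.148
```

Call:
{"api": "play_rows", "payload": {"moves": [{"dx":0,"dy":0,"dz":0.0015,"ax":0,"ay":0,"az":0},{"dx":0,"dy":0,"dz":0,"ax":0,"ay":0,"az":0},{"dx":0,"dy":0,"dz":0,"ax":0,"ay":0,"az":0}]}}

```text
t: 19.55
position: [0.6136, 0.021, 0.2294]
eef_rot: [0.999, 0.045, 0.0, 0.0]
contact_force: [-0.1, 0.1, -4.4]
gripper_width: 0.149
```

Call:
{"api": "play_rows", "payload": {"moves": [{"dx":0,"dy":0,"dz":0.001,"ax":0,"ay":0,"az":0},{"dx":0,"dy":0,"dz":0,"ax":0,"ay":0,"az":0},{"dx":0,"dy":0,"dz":0,"ax":0,"ay":0,"az":0}]}}

```text
t: 19.8
position: [0.614, 0.0209, 0.2287]
eef_rot: [0.999, 0.045, 0.001, 0.0]
contact_force: [0.4, -0.2, -3.3]
gripper_width: 0.148
```

Call:
{"api": "play_rows", "payload": {"moves": [{"dx":0,"dy":0,"dz":0.001,"ax":0,"ay":0,"az":0},{"dx":0,"dy":0,"dz":0,"ax":0,"ay":0,"az":0},{"dx":0,"dy":0,"dz":0,"ax":0,"ay":0,"az":0}]}}

```text
t: 20.05
position: [0.6144, 0.0209, 0.2282]
eef_rot: [0.999, 0.045, 0.001, 0.0]
contact_force: [0.9, 0.6, -0.4]
gripper_width: 0.15
```

Call:
{"api": "play_rows", "payload": {"moves": [{"dx":0,"dy":0,"dz":0.001,"ax":0,"ay":0,"az":0},{"dx":0,"dy":0,"dz":0,"ax":0,"ay":0,"az":0},{"dx":0,"dy":0,"dz":0,"ax":0,"ay":0,"az":0}]}}

```text
t: 20.3
position: [0.6147, 0.0209, 0.2279]
eef_rot: [0.999, 0.045, 0.002, -0.0]
contact_force: [0.4, -0.6, 5.5]
gripper_width: 0.146
```

Call:
{"api": "play_rows", "payload": {"moves": [{"dx":0.0008,"dy":0,"dz":-0.0005,"ax":0,"ay":0,"az":0},{"dx":0,"dy":-0.005,"dz":0,"ax":0,"ay":0,"az":0},{"dx":0,"dy":-0.008,"dz":0,"ax":0,"ay":0,"az":0},{"dx":0,"dy":-0.008,"dz":0,"ax":0,"ay":0,"az":0},{"dx":0,"dy":-0.008,"dz":0,"ax":0,"ay":0,"az":0},{"dx":0,"dy":-0.008,"dz":0,"ax":0,"ay":0,"az":0},{"dx":0,"dy":-0.005,"dz":0,"ax":0,"ay":0,"az":0},{"dx":0,"dy":0,"dz":0,"ax":0,"ay":0,"az":0}]}}

```text
t: 20.97
position: [0.6112, 0.0601, 0.2279]
eef_rot: [0.999, 0.044, 0.001, 0.003]
contact_force: [-0.3, -3.3, 5.4]
gripper_width: 0.146
```

Call:
{"api": "play_rows", "payload": {"moves": [{"dx":0,"dy":-0.006,"dz":0,"ax":0,"ay":0,"az":0},{"dx":0,"dy":-0.008,"dz":0,"ax":0,"ay":0,"az":0},{"dx":0,"dy":-0.008,"dz":0,"ax":0,"ay":0,"az":0},{"dx":0,"dy":-0.008,"dz":0,"ax":0,"ay":0,"az":0},{"dx":0,"dy":-0.008,"dz":0,"ax":0,"ay":0,"az":0},{"dx":0,"dy":-0.006,"dz":0,"ax":0,"ay":0,"az":0},{"dx":0,"dy":0,"dz":0,"ax":0,"ay":0,"az":0}]}}

```text
t: 21.55
position: [0.6072, 0.1037, 0.2279]
eef_rot: [0.999, 0.044, 0.001, 0.003]
contact_force: [-1.3, -3.2, 6.0]
gripper_width: 0.153
```

Call:
{"api": "play_rows", "payload": {"moves": [{"dx":0,"dy":-0.006,"dz":0,"ax":0,"ay":0,"az":0},{"dx":0,"dy":-0.008,"dz":0,"ax":0,"ay":0,"az":0},{"dx":0,"dy":-0.008,"dz":0,"ax":0,"ay":0,"az":0},{"dx":0,"dy":-0.008,"dz":0,"ax":0,"ay":0,"az":0},{"dx":0,"dy":-0.008,"dz":0,"ax":0,"ay":0,"az":0},{"dx":0,"dy":-0.006,"dz":0,"ax":0,"ay":0,"az":0},{"dx":0,"dy":0,"dz":0,"ax":0,"ay":0,"az":0}]}}

```text
t: 22.13
position: [0.6031, 0.1471, 0.2279]
eef_rot: [0.999, 0.044, 0.0, 0.003]
contact_force: [-0.2, -5.2, 7.4]
gripper_width: 0.146
```

Call:
{"api": "play_rows", "payload": {"moves": [{"dx":0,"dy":-0.008,"dz":0,"ax":0,"ay":0,"az":0},{"dx":0,"dy":-0.008,"dz":0,"ax":0,"ay":0,"az":0},{"dx":0,"dy":-0.008,"dz":0,"ax":0,"ay":0,"az":0},{"dx":0,"dy":-0.004,"dz":0,"ax":0,"ay":0,"az":0},{"dx":0,"dy":0,"dz":0,"ax":0,"ay":0,"az":0},{"dx":0,"dy":0,"dz":0,"ax":0,"ay":0,"az":0}]}}

```text
t: 22.63
position: [0.6006, 0.1743, 0.2279]
eef_rot: [0.999, 0.043, 0.0, 0.003]
contact_force: [-1.1, -5.0, 6.9]
gripper_width: 0.151
```

```bash
python3 - <<'E'
from rel import *
np.set_printoptions(precision=4,suppress=True)
im,st=shot("wrist","w8");print(st["t"],st["position"],st["eef_rot"],st["contact_force"])
d=st["position"]-[.604,.122,0];print("rail xy",d@[.9957,.0928,0],d@[-.0928,.9957,0])
im2,_=shot("side","s4")
out=np.zeros((600,800,3),np.uint8)
b=cv2.imread("pics/s4.png");out[:480,:400]=cv2.resize(b[170:290,200:300],None,fx=4,fy=4,interpolation=cv2.INTER_CUBIC)
w=cv2.imread("pics/w8.png");out[:300,400:800]=cv2.resize(w,(400,300),interpolation=cv2.INTER_AREA)
out[300:,400:]=cv2.resize(w[60:210,185:385],(400,300))
cv2.imwrite("pics/c8.png",out)
E
```

```text
22.6333 [0.6006 0.1743 0.2279] [0.9991 0.0433 0.0003 0.0033] [-1.0794 -4.9809  6.8742]
rail xy 0.001486850621888931 0.052387739673845954
```

View pics/c8.png

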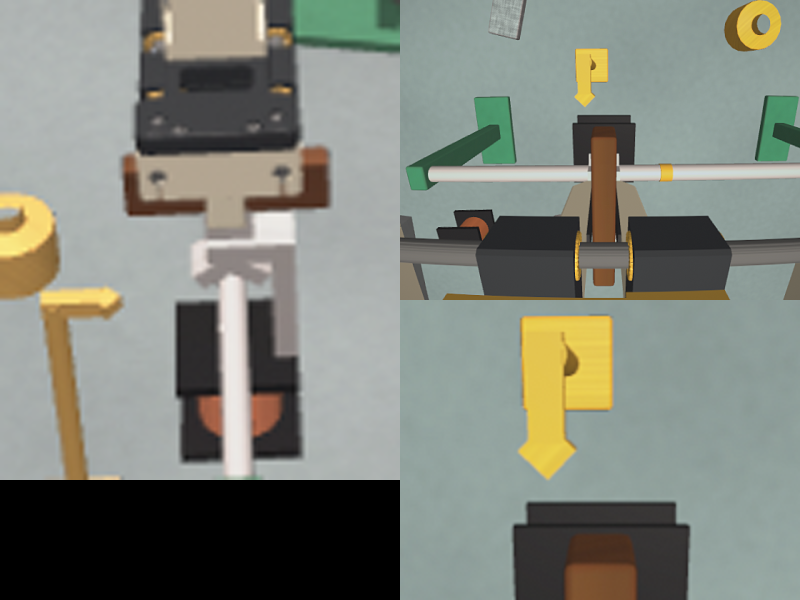

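```bash
python3 - <<'E'
from rel import *
np.set_printoptions(precision=4,suppress=True)
st=manip.read_state()
t=onz("wrist",(259,149),.165,st);yr=np.array([-.0928,.9957,0])
t2=tri(("wrist",(259,149),st),("side",(230.5,245)))
print(t,t2,(t-st["position"])@yr,(t2-st["position"])@yr)
E
```

```text
[0.654  0.1942 0.165 ] [0.6538 0.1941 0.1656] 0.014857693580695712 0.014771137058161198
```

Call:
{"api": "play_rows", "payload": {"moves": [{"dx":0,"dy":-0.006,"dz":0,"ax":0,"ay":0,"az":0},{"dx":0,"dy":-0.006,"dz":0,"ax":0,"ay":0,"az":0},{"dx":0,"dy":-0.003,"dz":0,"ax":0,"ay":0,"az":0},{"dx":0,"dy":0,"dz":-0.001,"ax":0,"ay":0,"az":0},{"dx":0,"dy":0,"dz":0,"ax":0,"ay":0,"az":0},{"dx":0,"dy":0,"dz":0,"ax":0,"ay":0,"az":0}]}}

```text
t: 23.23
position: [0.599, 0.1909, 0.228]
eef_rot: [0.999, 0.044, -0.0, 0.002]
contact_force: [-0.8, -6.0, 3.5]
gripper_width: 0.147
```

```bash
python3 - <<'E'
from rel import *
np.set_printoptions(precision=4,suppress=True)
im,st=shot("wrist","w9");print(st["t"],st["position"],st["contact_force"])
hsv=cv2.cvtColor(im,cv2.COLOR_RGB2HSV);m=cv2.inRange(hsv,(18,120,100),(32,255,255));m[210:]=0;m[:,:150]=0;m[:,330:]=0
n,l,s,c=cv2.connectedComponentsWithStats(m);i=1+np.argmax(s[1:,4]);ys,xs=np.where(l==i);v=ys.max();u=xs[ys>=v-1].mean();print(u,v,s[i])
t=onz("wrist",(u,v+.5),.165,st);print(t,(t-st["position"])@[-.0928,.9957,0])
E
```

```text
23.2333 [0.599  0.1909 0.228 ] [-0.8383 -6.0117  3.464 ]
288.5 148 [ 264   68   45   81 2709]
[0.6541 0.1941 0.165 ] -0.00192191978747475
```

Call:
{"api": "play_rows", "payload": {"moves": [{"dx":0,"dy":0.0015,"dz":0,"ax":0,"ay":0,"az":0},{"dx":0,"dy":0,"dz":0,"ax":0,"ay":0,"az":0},{"dx":0,"dy":0,"dz":0,"ax":0,"ay":0,"az":0}]}}

```text
t: 23.53
position: [0.599, 0.191, 0.2279]
eef_rot: [0.999, 0.044, -0.0, 0.001]
contact_force: [-0.9, -4.5, 3.3]
gripper_width: 0.15
```

Call:
{"api": "play_rows", "payload": {"moves": [{"dx":0,"dy":0,"dz":0,"ax":0,"ay":0,"az":0},{"dx":0,"dy":0,"dz":0,"ax":0,"ay":0,"az":0},{"dx":0,"dy":0,"dz":0,"ax":0,"ay":0,"az":0},{"dx":0,"dy":0,"dz":0,"ax":0,"ay":0,"az":0},{"dx":0,"dy":0,"dz":0,"ax":0,"ay":0,"az":0},{"dx":0,"dy":0,"dz":0,"ax":0,"ay":0,"az":0},{"dx":0,"dy":0,"dz":0,"ax":0,"ay":0,"az":0},{"dx":0,"dy":0,"dz":0,"ax":0,"ay":0,"az":0}], "claw": -0.2}}

```text
t: 24.2
position: [0.5992, 0.192, 0.228]
eef_rot: [0.999, 0.045, 0.0, -0.0]
contact_force: [0.2, 0.6, 0.1]
gripper_width: 0.599
```

Call:
{"api": "play_rows", "payload": {"moves": [{"dx":0,"dy":0,"dz":-0.02,"ax":0,"ay":0,"az":0},{"dx":0,"dy":0,"dz":-0.03,"ax":0,"ay":0,"az":0},{"dx":0,"dy":0,"dz":-0.03,"ax":0,"ay":0,"az":0},{"dx":0,"dy":0,"dz":-0.03,"ax":0,"ay":0,"az":0},{"dx":0,"dy":0,"dz":-0.03,"ax":0,"ay":0,"az":0},{"dx":0,"dy":0,"dz":0,"ax":0,"ay":0,"az":0},{"dx":0,"dy":0,"dz":0,"ax":0,"ay":0,"az":0},{"dx":0,"dy":0,"dz":0,"ax":0,"ay":0,"az":0},{"dx":0,"dy":0,"dz":0,"ax":0,"ay":0,"az":0},{"dx":0,"dy":0,"dz":0,"ax":0,"ay":0,"az":0},{"dx":0,"dy":0,"dz":0,"ax":0,"ay":0,"az":0},{"dx":0,"dy":0,"dz":0,"ax":0,"ay":0,"az":0}]}}

```text
t: 25.2
position: [0.5989, 0.1919, 0.3672]
eef_rot: [0.999, 0.045, -0.001, 0.0]
contact_force: [-0.9, -0.4, -0.0]
gripper_width: 0.599
```

```bash
python3 - <<'E'
from rel import *
np.set_printoptions(precision=4,suppress=True)
im,st=shot("wrist","w10");print(st["t"],st["position"],st["eef_rot"],st["contact_force"],st["gripper_width"])
im2,_=shot("side","s5");im2b,_=shot("side","s6");print("motion",np.abs(im2.astype(int)-im2b).max())
print(proj("wrist",[[.654,.1943,.165]],st))
out=np.zeros((600,800,3),np.uint8)
b=cv2.imread("pics/s5.png");out[:480,:400]=cv2.resize(b[170:290,200:300],None,fx=4,fy=4,interpolation=cv2.INTER_CUBIC)
w=cv2.imread("pics/w10.png")
out[:,400:]=cv2.resize(w[100:400,185:385],None,fx=2,fy=2)
cv2.imwrite("pics/c10.png",out)
E
```

```text
25.2 [0.5989 0.1919 0.3672] [ 0.999   0.0446 -0.0006  0.0002] [-0.8734 -0.3976 -0.0112] 0.5994997186061503
motion 95
[[288.1042 128.3532]]
```

View pics/c10.png

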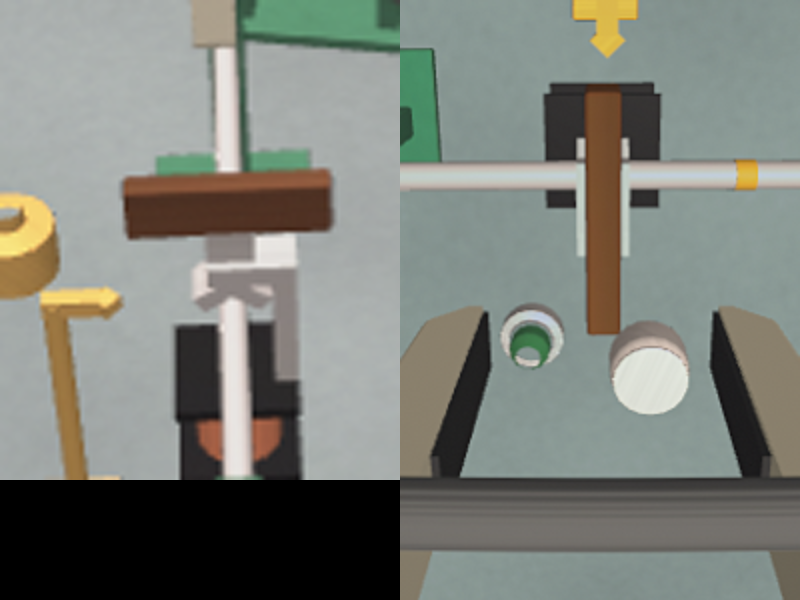

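Call:
{"api": "play_rows", "payload": {"moves": [{"dx":0,"dy":0,"dz":-0.01,"ax":0,"ay":0,"az":0},{"dx":0,"dy":0,"dz":0,"ax":0,"ay":0,"az":0},{"dx":0,"dy":0,"dz":0,"ax":0,"ay":0,"az":0},{"dx":0,"dy":0,"dz":0,"ax":0,"ay":0,"az":0},{"dx":0,"dy":0,"dz":0,"ax":0,"ay":0,"az":0},{"dx":0,"dy":0,"dz":0,"ax":0,"ay":0,"az":0},{"dx":0,"dy":0,"dz":0,"ax":0,"ay":0,"az":0},{"dx":0,"dy":0,"dz":0,"ax":0,"ay":0,"az":0},{"dx":0,"dy":0,"dz":0,"ax":0,"ay":0,"az":0},{"dx":0,"dy":0,"dz":0,"ax":0,"ay":0,"az":0},{"dx":0,"dy":0,"dz":0,"ax":0,"ay":0,"az":0},{"dx":0,"dy":0,"dz":0,"ax":0,"ay":0,"az":0}]}}

```text
t: 26.35
position: [0.5992, 0.1918, 0.378]
eef_rot: [0.999, 0.045, 0.0, 0.0]
contact_force: [0.8, -1.1, 0.3]
gripper_width: 0.599
```

```bash
python3 - <<'E'
from rel import *
np.set_printoptions(precision=4,suppress=True)
st=manip.read_state();q=dict(st);q["position"]=np.array([.5989,.1919,.3672]);q["eef_rot"]=[.999,.0446,-.0006,.0002]
yr=np.array([-.0928,.9957,0])
t=onz("wrist",(288.5,128.5),.165,q);h=onz("wrist",(286.75,180),.197,q);print(t,h,(h-t)@yr)
def com():
    hsv=cv2.cvtColor(camera("side")[195:240,220:300],cv2.COLOR_RGB2HSV);m=cv2.inRange(hsv,(0,110,40),(15,255,160))
    M=cv2.moments(m,True);return M["m00"],M["m10"]/M["m00"]+220,M["m01"]/M["m00"]+195
for _ in range(4):print(com())
E
```

```text
[0.6539 0.1939 0.165 ] [0.6113 0.1919 0.197 ] 0.001941906572472102
(739.0, 256.29634641407307, 220.46549391069013)
(739.0, 256.29634641407307, 220.46549391069013)
(739.0, 256.29634641407307, 220.46549391069013)
(739.0, 256.29634641407307, 220.46549391069013)
```

At rest and about 2 mm from the mark, so I'm handing it in.

```bash
python3 -c "
from rig import manip
print(manip.job_done())"
```

```text
the job is handed in; nothing more can be done
None
```

The carrier now hangs on the rail in line with the pointer, let go. I handed the job in at about 26.5 s of the 58 s allowed; `job_done` reported no verdict.

**What I did**
- I pinched the vise jaw's tab and slid it open about 38 mm, by the tool's travel. A wrist picture taken afterwards showed it open.
- I lifted the carrier out along its own axis, turned it upright and hooked it over the rail about 100 mm short of the brass band, on the half away from the pointer. It went down with about 10 N on the rail.
- I slid it hooked to the pointer, released it and backed off about 150 mm.

**Last checks**
- **Position:** the hook centre measured about 2 mm from the pointer's tip along the rail, against the 8 mm allowed.
- **Rest:** the handle's image position was identical in four successive side pictures. An earlier raw comparison of two frames gave a peak pixel difference of 95, which I did not trace.
- **Seating and contact:** the picture showed the saddle on the bar and the carrier upright. The tool force was near zero after release.
- **Not rechecked:** I did not measure the jaw again at the end, nor the bystanders' positions. Nothing came near them except the carrier, which passed well above.

**Disagreement:** the brass band's position by eye from the side camera was about 10 mm off along the rail from the wrist view. I used the wrist values, because they put the pointer's tip 56.5 mm beyond the rail, matching the stated 56 mm.

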